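Check a trolley brake lever against its stop

TASK

Check the red brake lever of the trolley handle on the test stand: with the outside of the fingers, press it in towards the bar until it is firmly against its stop, let it spring all the way back out, then press it in to its stop again and finish the program while still holding it there, so that one can see it stops short of the bar. Only push on its outer side, no harder than a hand would squeeze: do not take hold of the lever and do not touch the bar or the stand. Leave the bottle, the dish and the slide box where they are.

Things in the scene. Friction and masses are not known exactly. Their poses are not given: they have to be found in the camera images.
- handle_stand: Fixed test stand: grey base 100x260x12 mm, two posts, steel bar (rubber grip 32 mm thick) along the stand's y axis, bar axis 120 mm above the bench; clamps at the bar's ends reach 141 mm. Origin: on the bench below the bar's middle; x from lever to bar (away from the robot at yaw 0), y left along the bar, z up. The lever's bracket is left on the bar; lever and bar are open from above.
- bar_mid (a point): Point on the bar's axis in the rubber grip, behind the lever, 120 mm above the bench. From lever_pivot it lies 35 mm along +x and 92 mm along -y of the stand's frame.
- lever_pivot (a point): Point on the lever's upright pivot axis, 120 mm above the bench (lever's mid-height). In the stand's frame it lies 35 mm in front of the bar's axis (-x) and 57 mm left (+y) of the stand's origin. Stays in place; its axes turn with the lever (equal to the stand's axes when the lever is out).
- lever_pad (a point): Where to press: middle of the flat outer face, mid-height (120 mm above the bench); 48 mm to -x and 105 mm to -y of the pivot in the lever's frame, with which it turns. Its x: the pressing direction, square to the face; y: along the lever to the pivot. Red blade 8 mm thick, 22 mm high, straight from 60 mm left to 28 mm right of here; round tip 16 mm thick. 50 mm free in front of the face.
- lever_arm (a joint): Lever angle, rad: 0 fully out (rest), grows as it goes in (counter-clockwise from above), 0.30 at its slightly springy stop, where some 14 mm stay free between blade and grip and lever_pad has moved 34 mm. A spring returns it to 0 within 0.5 s when let go: at lever_pad 2 N to start, 6 N to hold it at the stop; beyond that force rises steeply.
- bottle: Bystander: small grey reagent bottle with black cap, 48 mm across, 86 mm high, standing loose in front of the stand, left of the dish. Origin at the centre of its underside.
- dish: Bystander: clear petri dish, 60 mm across, 14 mm high, lying loose in front of the stand, to the right. Origin at the centre of its underside.
- slides: Bystander: box of glass slides, blue lid on white, 30 x 82 x 31 mm, standing loose to the right of the stand. Origin at the centre of its underside.

How it is judged:
On the way, in this order (a step that is already met when the one before it is completed fails the run):
1. the fingers press the lever in to its stop (value of joint lever_arm above 0.285 rad and contact force between the fingers and lever_arm above 3 N), for 0.3 s.
2. the lever is let all the way back out (value of joint lever_arm below 0.03 rad), for 0.2 s.
3. the fingers press the lever in to its stop again (all of step 1), for 0.3 s.
At the end, for the whole second after the job is handed in: The lever has been pressed to its stop, let fully out and pressed in again; it is held in at its stop (joint above 0.285 of 0.30 rad) by the fingers pushing with more than 3 N from its outer side, nothing touches the bar or stand, and bottle, dish and slide box are within 15 mm of where they stood (all of step 3 and contact force between anything else and handle_stand below 1 N and distance of each of bottle, dish, slides from where it was at the start of the episode below 0.015 m); the arm keeps its last pose, push and grip.
It fails at once if the lever is pressed harder than 40 N (contact force between anything else and lever_arm above 40 N).
It fails at once if the lever is pinched between the fingers or pushed from its inner side: the grasp point lies within the blade or behind it while the fingers bear on it (contact force between the fingers and lever_arm above 1 N and x of the grasp point in the frame of lever_pad above 0.002 m).
It fails at once if the bar or the stand is touched (contact force between any of the fingers, the arm and handle_stand above 2 N).
It fails at once if the bottle, the dish or the slide box is moved or lifted by more than 15 mm (distance of any of bottle, dish, slides from where it was at the start of the episode above 0.015 m).
It also fails if it takes over 42 s, if anything falls off the work surface, if the arm or the gripper's body presses on something with over 40 N, if the wrist force passes 120 N, or if a joint passes its speed limit or range.

ROBOT

A 6-joint arm with a two-finger parallel gripper is mounted at the origin on a cart in front of the work surface, level with it; the furniture and walls round the work are solid. World frame = base frame: x ahead of the robot, y to its left, z up, the work surface at z = 0. Lengths are in m, angles in rad, forces in N, time in s.
With the tool pointing down it reaches from about 0.35 to 0.775 m from the base axis. Payload 7.3 kg.
Tool frame: the origin (TCP) lies at the very end of the fingers, on their centre line; the grasp point (between the pads) lies grip_depth behind it (grip_depth is the distance from the TCP to the grasp point, in m); z points along the fingers, y is the line along which they close (so a half turn about z gives the same grasp; the last joint's range is limited). The gripper opens to 92 mm and grips with 3 to 60 N. Pads are 19 mm wide; open, the fingers measure 130 mm over their backs; the gripper's body (75 mm by 190 mm) begins 47 mm behind the grasp point.
Start: joints at [-1.287, 0.342, 1.524, -0, 1.275, -0.146], TCP at [0.219, -0.477, 0.227] pointing down, gripper open.
Joint ranges: [-2.53, 2.53], [-0.77, 2.02], [0.04, 2.7], [-1, 4.14], [0.28, 2.66], [-3.11, 3.11]. Speed limits (rad/s): [2.57, 2.57, 3.14, 3.14, 3.14, 3.14].

INTERFACE

Orientations are given as a unit quaternion [x, y, z, w].
In Python, from rig import * gives the robot as it stands.
- The arm moves only by the shell command python3 -m pendant 'ROWS' [OPENING] [FORCE]. ROWS is JSON, a list of rows, each a list of 6 numbers: the shift along the tool's x, y, z in m, then the turn, a rotation vector about the tool's x, y, z in degrees. In form: [[tx, ty, tz, rx, ry, rz], ...]. A call has 1 to 12 rows; each row shifts and turns the commanded pose from where the row before left it, along the tool's axes as they then stand; what a row does not reach is not made up. A row lasts 1/10 s, in which the tool goes at most 50 mm and 8.59 degrees, less where a joint would pass 70% of its speed; a pose out of reach is approached as far as the arm can. A call with a gripper value outside its range is refused whole. OPENING is the finger opening in m, from 0 to 0.0918, set as the call begins (- or left out, the last holds). The fingers move at their own pace and stop on an object; FORCE is the grip in N (left out, the last holds). Time passes only in rows, so rows that do not move let the fingers close. It gives the time, the measured TCP pose, the force, the opening and the grip force at its end, in the units of the state.
- state(): the state, without advancing time (a new reading comes with each control period).
- read_camera(name): name is "scene" or "top"; returns a dict with "img" (400x640x3 uint8, red, green, blue), "fx", "fy", "cx", "cy" (pixels), "k1" (the pictures are not rectified: a ray, as slopes to the right and down, at radius r is drawn at 1 + k1 r^2 times it, then the intrinsics apply), "rvec" (rotation vector, rad) and "tvec" (3), from world to camera coordinates, as OpenCV has them. Camera axes: x right, y down, z forward; pixel columns grow to the right and rows downward; lengths in m; the calibration is good to about 2 mm. A picture is of the moment at which its call begins. There is no depth.
- hand_in(): hands the job in; it is judged then, once.
The state is a dict: "clock": time; "q": joint angles; "joint_vel": joint speeds; "joint_torque": joint torques, N m; "ee_pos": TCP position; "eef_rot": TCP orientation; "wrist_force": force on the tool from outside, world axes, zero at the start; "ft_torque": the same for the moment, N m; "opening": opening from 0.0 (shut) to 1.0 (fully open); "finger_force": force on a finger pad.
Only numpy, scipy, OpenCV 4.12 (cv2) and the standard library are available. Lean on these libraries where they do the work, as an engineer would, in place of code of your own. Each camera call takes 0.05 s, during which the arm holds its last target. There are 200 camera calls.

## Working session

There is one attempt and no reset: what is moved stays moved. The work goes in short steps, Python scripts to look and compute and a shell command to move; the robot and the scene stay as the last step left them, time stands still between calls to the robot, and variables do not carry over. Pictures are saved under pics/ and viewed, at most 10 in all, crops included, and the job is handed in when it is done.

```bash
mkdir -p pics; python3 - <<'E'
from rig import *
import cv2
s=state(); print(s)
for n in("scene","top"):
    c=read_camera(n); cv2.imwrite(f"pics/{n}0.png",c["img"][:,:,::-1]); print({k:v for k,v in c.items() if k!="img"})
E
```

```text
{'clock': 0.0, 'q': array([-1.28702832e+00,  3.42712159e-01,  1.52503800e+00, -3.20212643e-05,
        1.27541065e+00, -1.46005886e-01]), 'joint_vel': array([ 0.00083041, -0.00048264, -0.00028138,  0.00023959,  0.00092096,
       -0.00079916]), 'joint_torque': array([-1.36007937e-03, -4.31237805e+01, -2.44222873e+01,  7.17601064e-02,
        5.56907896e-02, -1.27827093e-04]), 'ee_pos': array([ 0.21863814, -0.47684252,  0.22604313]), 'eef_rot': array([ 9.76999211e-01,  2.13241477e-01, -6.92428435e-05, -7.81167278e-04]), 'wrist_force': array([-0.29664518, -0.12070631, -0.022619  ]), 'ft_torque': array([ 0.04274895, -0.02185567, -0.05475944]), 'finger_force': 0.0, 'opening': 0.9999938298098613}
{'fx': 393.9304768279498, 'fy': 393.9304768279498, 'cx': 326.7835475003433, 'cy': 197.3257360541934, 'k1': 0.0338759161133923, 'rvec': array([ 2.08714115, -0.61480011,  0.31222336]), 'tvec': array([-0.56126958,  0.13765248,  0.82825515])}
{'fx': 389.4709878304039, 'fy': 389.4709878304039, 'cx': 315.79895053783827, 'cy': 196.15304043669386, 'k1': -0.08921008433879052, 'rvec': array([ 2.14916761, -2.14684933,  0.2400507 ]), 'tvec': array([-0.23981782,  0.54381781,  0.84806932])}
```

View pics/scene0.png

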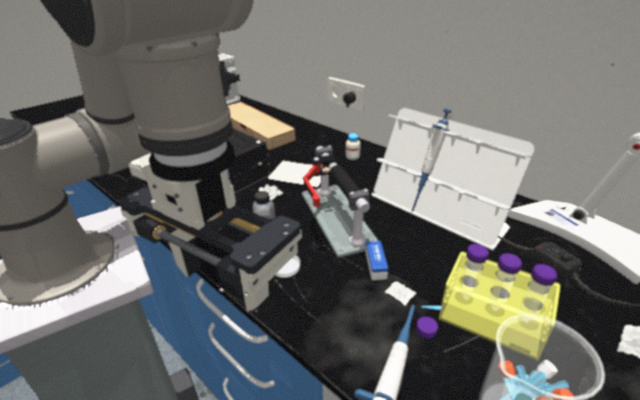

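View pics/top0.png

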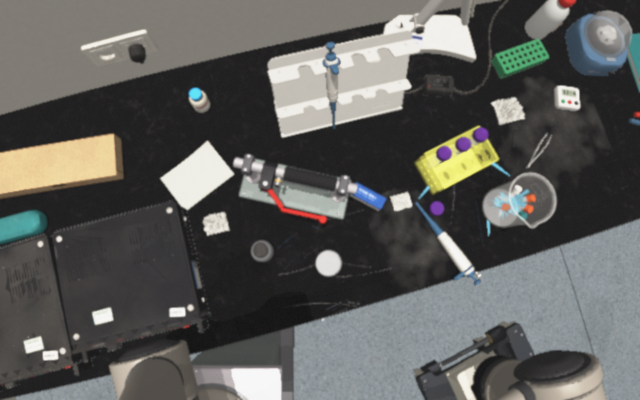

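The top view shows the stand around (295,190), with the red lever running from (268,187) to its tip at (323,219). The bottle is at (262,250), the dish at (328,263) and the slide box at (368,197).

```bash
cat > h.py <<'E'
from rig import *
import cv2, numpy as np
def ray(c,uv,z):
    uv=np.atleast_2d(np.array(uv,float)); d=(uv-[c["cx"],c["cy"]])/[c["fx"],c["fy"]]
    r0=np.hypot(*d.T); r=r0.copy()
    for _ in range(20): r=r0/(1+c["k1"]*r*r)
    d=d*(r/np.maximum(r0,1e-9))[:,None]
    R=cv2.Rodrigues(c["rvec"])[0]; o=-R.T@c["tvec"]; w=np.c_[d,np.ones(len(d))]@R
    return o+w*((z-o[2])/w[:,2])[:,None]
def redmask(img):
    h=cv2.cvtColor(img,cv2.COLOR_RGB2HSV); return cv2.inRange(h,(0,140,90),(8,255,255))|cv2.inRange(h,(172,140,90),(180,255,255))
E
python3 - <<'E'
from h import *
c=read_camera("top"); im=c["img"]
m=redmask(im); m[:, :240]=0; m[:,350:]=0; m[:150]=0;m[240:]=0
ys,xs=np.nonzero(m); print(len(xs),xs.min(),xs.max())
P=ray(c,np.c_[xs,ys],.125)
o=np.argsort(xs)
for x in range(xs.min(),xs.max()+1,4):
    k=xs==x
    if k.any(): print(x,ys[k].min(),ys[k].max(),P[k].mean(0).round(4)[:2])
cr=im[140:285,225:400]; cv2.imwrite("pics/crop.png",cv2.resize(cr,None,fx=4,fy=4,interpolation=cv2.INTER_CUBIC)[:,:,::-1])
E
```

```text
369 267 326
267 190 191 [ 0.543  -0.1322]
271 189 195 [ 0.5398 -0.1407]
275 194 201 [ 0.5279 -0.1494]
279 200 208 [ 0.514  -0.1581]
283 206 212 [ 0.5034 -0.1666]
287 208 212 [ 0.5013 -0.1751]
291 209 213 [ 0.4992 -0.1835]
295 210 214 [ 0.4971 -0.192 ]
299 211 215 [ 0.495  -0.2004]
303 212 216 [ 0.4929 -0.2089]
307 213 217 [ 0.4908 -0.2173]
311 213 218 [ 0.4897 -0.2258]
315 214 219 [ 0.4876 -0.2342]
319 215 222 [ 0.4834 -0.2427]
323 216 223 [ 0.4813 -0.2511]
```

View pics/crop.png

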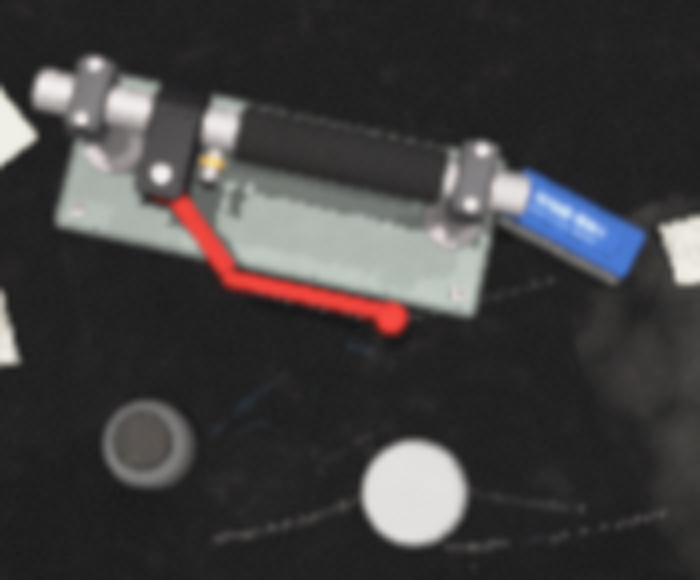

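The crop shows the lever's outer face from the bend at crop (228,283) to the tip at (390,318). The pivot screw is at (161,174), and the bar axis runs from about (50,90) to (515,193). The area in front of the blade is open; the bottle is at (148,443) and the dish at (415,492).

```bash
python3 - <<'E'
from h import *
from scipy.spatial.transform import Rotation as R
c=read_camera("top"); im=c["img"]
up=cv2.resize(im,None,fx=4,fy=4,interpolation=cv2.INTER_CUBIC); m=redmask(up)
x0,x1=289*4,314*4
lo=[];hi=[]
for x in range(x0,x1):
    y=np.nonzero(m[600:960,x])[0]+600; hi.append(((x+.5)/4-.5,(y.min()+.5)/4-.5)); lo.append(((x+.5)/4-.5,(y.max()+.5)/4-.5))
Pl=ray(c,lo,.131);Ph=ray(c,hi,.131); Pl2=ray(c,lo,.109)
k=np.polyfit(Ph[:,1],Ph[:,0],1)[0]; k2=np.polyfit(Pl[:,1],Pl[:,0],1)[0]
print("slopes",k,k2)
f=lambda u,v:(225+(u+.5)/4-.5,140+(v+.5)/4-.5)
b=ray(c,[f(50,90),f(515,193)],.12); print("bar",b, (b[0]-b[1])[0]/(b[0]-b[1])[1], np.linalg.norm(b[0]-b[1]))
yaw=-np.arctan((b[0]-b[1])[0]/(b[0]-b[1])[1]); ex=np.array([np.cos(yaw),np.sin(yaw)]); ey=np.array([-ex[1],ex[0]])
print("yaw",yaw)
S=lambda p:np.round(np.c_[p[:,:2]@ex,p[:,:2]@ey],4)
print("bar S",S(b)); print("outer edge S",S(Pl)[::30],S(Pl2)[::40]); print("inner",S(Ph)[::40])
for n,p,z in [("pivot",f(161,174),.14),("tip",f(390,318),.131),("bendouter",f(228,288),.131),("bottle",f(143,440),.086),("dish",f(415,492),.014),
   ("baseFL",f(55,225),.012),("baseFR",f(475,318),.012)]:
    q=ray(c,[p],z); print(n,q.round(4),S(q))
ys,xs=np.nonzero(m[600:960,1060:1310]); 
print("tipmax", (xs.max()+1060)/4)
s=state(); print("tool R\n",R.from_quat(s["eef_rot"]).as_matrix().round(3)); import rig; print([n for n in dir(rig) if n[0]!='_'])
import rig
try: print(grip_depth)
except Exception as e: print(e)
E
```

```text
slopes 0.21782971830471662 0.21977836253666377
bar [[ 0.60623986 -0.06578167  0.12      ]
 [ 0.5507845  -0.31767852  0.12      ]] 0.22015106299047726 0.25792891320043004
yaw -0.21669438948672237
bar S [[ 0.6062  0.0661]
 [ 0.6062 -0.1918]]
outer edge S [[ 0.5207 -0.0684]
 [ 0.521  -0.0844]
 [ 0.5208 -0.1005]
 [ 0.5207 -0.1166]] [[ 0.5235 -0.0672]
 [ 0.5239 -0.0891]
 [ 0.5233 -0.1113]]
inner [[ 0.531  -0.066 ]
 [ 0.5309 -0.0875]
 [ 0.5309 -0.109 ]]
pivot [[ 0.5558 -0.1286  0.14  ]] [[ 0.5704 -0.0061]]
tip [[ 0.4814 -0.2489  0.131 ]] [[ 0.5236 -0.1396]]
bendouter [[ 0.4969 -0.1641  0.131 ]] [[ 0.5206 -0.0534]]
bottle [[ 0.4197 -0.1169  0.086 ]] [[ 0.435 -0.024]]
dish [[ 0.3922 -0.2703  0.014 ]] [[ 0.4411 -0.1796]]
baseFL [[ 0.5514 -0.0541  0.012 ]] [[0.5501 0.0657]]
baseFR [[ 0.4957 -0.3075  0.012 ]] [[ 0.5503 -0.1937]]
tipmax 327.0
tool R
 [[ 0.909  0.417 -0.   ]
 [ 0.417 -0.909  0.001]
 [ 0.    -0.001 -1.   ]]
['PlanningError', 'grip_depth', 'hand_in', 'read_camera', 'state']
0.0188
```

Measurements agree with the given sizes: yaw is -0.217 rad, the pivot sits 35 mm in front of the bar, and the face 48–50 mm in front of the pivot. Pad target in stand axes is about (0.522, -0.111). Next I move to the free space in front of it, staying high, with the fingers closing.

```bash
python3 -m pendant '[[0.013,-0.0065,0,0,0,0],[0.0275,-0.0135,0,0,0,0],[0.0275,-0.0135,0,0,0,0],[0.0275,-0.0135,0,0,0,0],[0.0275,-0.0135,0,0,0,0],[0.0275,-0.0135,0,0,0,0],[0.0275,-0.0135,0,0,0,0],[0.0275,-0.0135,0,0,0,0],[0.0275,-0.0135,0,0,0,0],[0.0275,-0.0135,0,0,0,0],[0.0275,-0.0135,0,0,0,0],[0.02,-0.010,0,0,0,0]]' 0 10
python3 -m pendant '[[0,0,0,0,0,-7],[0,0,0,0,0,-8],[0,0,0,0,0,-8],[0,0,0,0,0,-8],[0,0,0,0,0,-8],[0,0,0,0,0,-8],[0,0,0,0,0,-6],[0,0,0,0,0,0],[0,0,0,0,0,0]]'
cat >> h.py <<'E'
from scipy.spatial.transform import Rotation as R
yaw=-0.2167; ex=np.array([np.cos(yaw),np.sin(yaw)]); ey=np.array([-ex[1],ex[0]])
def rep():
    s=state(); M=R.from_quat(s["eef_rot"]).as_matrix(); p=s["ee_pos"]
    print("t",s["clock"],"S",(p[:2]@ex).round(4),(p[:2]@ey).round(4),"z",p[2].round(4),"tool y yaw-stand deg",np.degrees(np.arctan2(M[1,1],M[0,1])-yaw).round(2),"Mz",M[:,2].round(3),"F",s["wrist_force"].round(2),"open",s["opening"])
E
python3 - <<'E'
from h import *
rep(); c=read_camera("scene"); cv2.imwrite("pics/s1.png",cv2.resize(c["img"][100:300,180:440],None,fx=3,fy=3)[:,:,::-1])
E
```

```text
clock: 1.4
ee_pos: [0.4365, -0.2086, 0.2267]
eef_rot: [0.977, 0.214, 0.0, -0.0]
wrist_force: [-0.6, -0.9, 0.7]
opening: 0.026
finger_force: 0.0
clock: 2.3
ee_pos: [0.4356, -0.2106, 0.2267]
eef_rot: [0.78, 0.626, 0.0, -0.0]
wrist_force: [0.1, -0.5, 0.0]
opening: 0.006
finger_force: 0.0
t 2.3 S 0.4707 -0.112 z 0.2267 tool y yaw-stand deg -0.1 Mz [ 0.  0. -1.] F [ 0.14 -0.49  0.04] open 0.005703272595278325
```

View pics/s1.png

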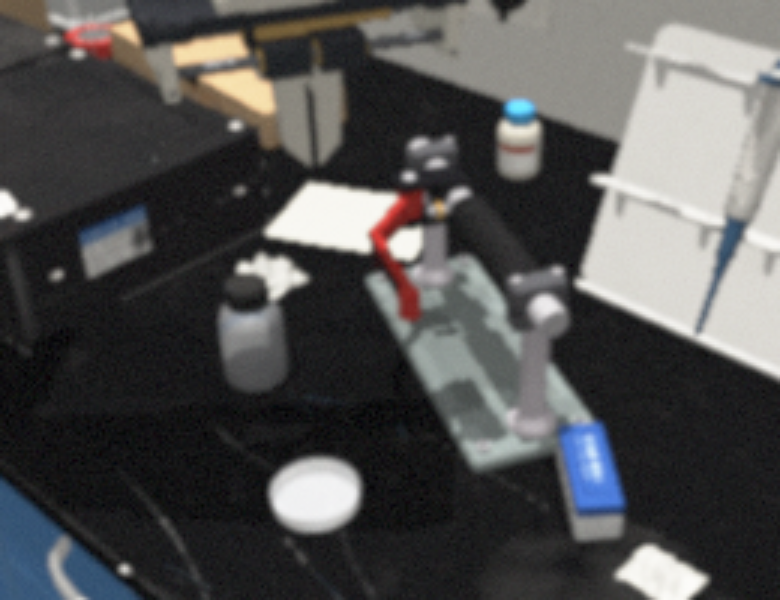

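The fingers are closed, in front of and above the lever, and the path down is free. I'll descend and then ease forward to the expected contact.

```bash
python3 -m pendant '[[0,0,0.01,0,0,0],[0,0,0.02,0,0,0],[0,0,0.025,0,0,0],[0,0,0.025,0,0,0],[0,0,0.025,0,0,0],[0,0,0.0145,0,0,0],[0,0,0.005,0,0,0],[0,0.006,0,0,0,0],[0,0.01,0,0,0,0],[0,0.006,0,0,0,0],[0,0,0,0,0,0],[0,0,0,0,0,0]]'
python3 -m pendant '[[0,0.003,0,0,0,0],[0,0.003,0,0,0,0],[0,0.002,0,0,0,0],[0,0,0,0,0,0],[0,0,0,0,0,0]]'
python3 - <<'E'
from h import *
rep(); c=read_camera("scene"); cv2.imwrite("pics/s2.png",cv2.resize(c["img"][100:300,180:440],None,fx=3,fy=3)[:,:,::-1])
E
```

```text
clock: 3.55
ee_pos: [0.4574, -0.2159, 0.1025]
eef_rot: [0.779, 0.627, 0.0, 0.0]
wrist_force: [-1.7, 0.1, 0.1]
opening: 0.001
finger_force: 0.0
clock: 4.05
ee_pos: [0.4649, -0.2176, 0.1022]
eef_rot: [0.779, 0.627, -0.0, -0.0]
wrist_force: [-0.7, -0.0, 0.3]
opening: 0.002
finger_force: 0.0
t 4.05 S 0.5008 -0.1126 z 0.1022 tool y yaw-stand deg 0.04 Mz [-0. -0. -1.] F [-0.67 -0.04  0.31] open 0.0016601581656429
```

View pics/s2.png

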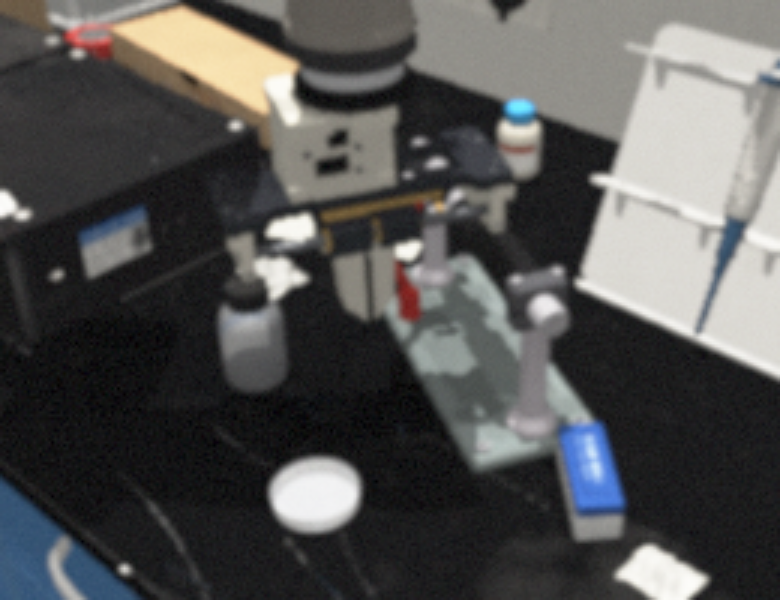

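The finger is just beside the blade near (385,300). The gripper's end blocks hang down towards the bar, so I'll check their height before pressing.

```bash
python3 - <<'E'
from h import *
c=read_camera("scene")
for n,(u,v) in {"near leg bottom":(243,280),"far leg bottom":(490,232),"finger tip":(375,320)}.items():
    for z in (.10,.12,.14,.16,.18,.2):
        p=ray(c,[(180+u/3,100+v/3)],z)[0]; print(n,z,(p[:2]@ex).round(3),(p[:2]@ey).round(3))
cv2.imwrite("pics/s3.png",cv2.resize(c["img"][140:200,235:365],None,fx=6,fy=6,interpolation=cv2.INTER_CUBIC)[:,:,::-1])
E
```

```text
near leg bottom 0.1 0.43 -0.044
near leg bottom 0.12 0.426 -0.075
near leg bottom 0.14 0.421 -0.106
near leg bottom 0.16 0.417 -0.137
near leg bottom 0.18 0.412 -0.168
near leg bottom 0.2 0.408 -0.199
far leg bottom 0.1 0.623 -0.046
far leg bottom 0.12 0.61 -0.077
far leg bottom 0.14 0.597 -0.108
far leg bottom 0.16 0.584 -0.139
far leg bottom 0.18 0.572 -0.17
far leg bottom 0.2 0.559 -0.201
finger tip 0.1 0.505 -0.127
finger tip 0.12 0.497 -0.154
finger tip 0.14 0.489 -0.182
finger tip 0.16 0.481 -0.209
finger tip 0.18 0.474 -0.237
finger tip 0.2 0.466 -0.264
```

View pics/s3.png

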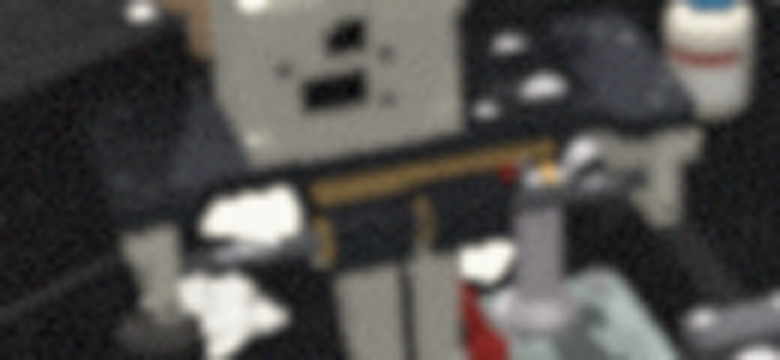

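In the worst case the end blocks reach about z 0.14, too close to the 0.136 grip top. I'll raise the tool 10 mm, which still covers the blade height, then find contact.

```bash
python3 -m pendant '[[0,0,-0.005,0,0,0],[0,0,-0.005,0,0,0],[0,0.001,0,0,0,0],[0,0.001,0,0,0,0],[0,0,0,0,0,0],[0,0,0,0,0,0]]'|grep -E 'ee_pos|wrist'
python3 -m pendant '[[0,0.0015,0,0,0,0],[0,0.0015,0,0,0,0],[0,0,0,0,0,0],[0,0,0,0,0,0]]'|grep -E 'ee_pos|wrist'
python3 - <<'E'
from h import *
rep()
E
```

```text
ee_pos: [0.4668, -0.218, 0.112]
wrist_force: [0.4, -0.0, -0.0]
ee_pos: [0.4694, -0.2188, 0.112]
wrist_force: [-3.2, -2.4, -0.1]
t 5.15 S 0.5054 -0.1127 z 0.112 tool y yaw-stand deg 0.04 Mz [-0.001  0.    -1.   ] F [-3.19 -2.37 -0.12] open 0.0013991112567102967
```

Contact is at about S=0.505. I'll swing in along the lever's arc, halfway first.

```bash
python3 -m pendant '[[-0.0034,0.0053,0,0,0,-2.9],[-0.0034,0.0053,0,0,0,-2.9],[-0.0034,0.0053,0,0,0,-2.9],[0,0,0,0,0,0],[0,0,0,0,0,0]]'|grep -E 'ee_pos|wrist'
python3 - <<'E'
from h import *
rep(); c=read_camera("top"); cv2.imwrite("pics/t4.png",cv2.resize(c["img"][140:285,225:400],None,fx=4,fy=4,interpolation=cv2.INTER_CUBIC)[:,:,::-1]); rep()
E
```

```text
ee_pos: [0.4834, -0.2308, 0.112]
wrist_force: [-3.6, 1.7, 0.5]
t 5.65 S 0.5217 -0.1215 z 0.112 tool y yaw-stand deg 8.67 Mz [-0.001  0.001 -1.   ] F [-3.6   1.67  0.48] open 0.007150479663023293
t 5.7 S 0.5217 -0.1215 z 0.112 tool y yaw-stand deg 8.68 Mz [-0.001  0.001 -1.   ] F [-3.19  2.33  0.28] open 0.0046995790394782026
```

View pics/t4.png

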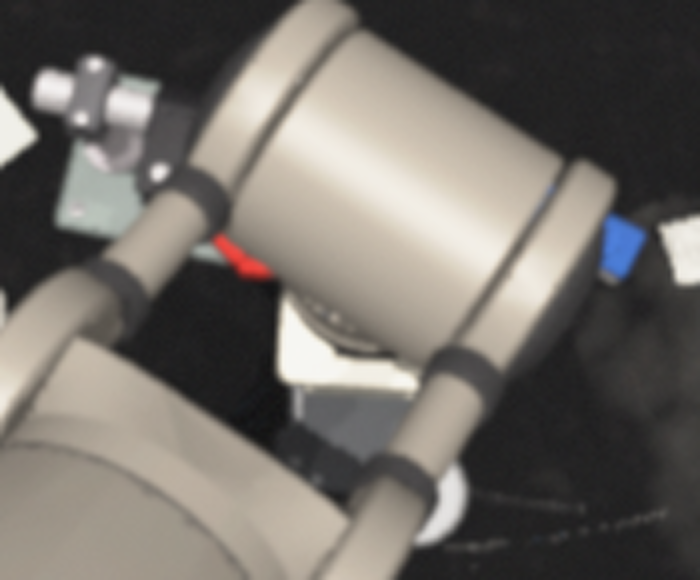

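The top view is mostly hidden by the arm, but the blade near (245,262) has swung in, and about 4 N matches the lever's spring. I'll continue to the stop.

```bash
python3 -m pendant '[[-0.0034,0.0053,0,0,0,-2.9],[-0.0034,0.0053,0,0,0,-2.9],[-0.0020,0.0030,0,0,0,-1.6],[0,0,0,0,0,0],[0,0,0,0,0,0]]'|grep -E 'ee_pos|wrist'
python3 - <<'E'
from h import *
rep()
E
python3 -m pendant '[[-0.0006,0.001,0,0,0,-0.5],[0,0.001,0,0,0,0],[0,0,0,0,0,0],[0,0,0,0,0,0]]'|grep -E 'ee_pos|wrist'
python3 - <<'E'
from h import *
rep()
E
```

```text
ee_pos: [0.4967, -0.2401, 0.112]
wrist_force: [-4.6, 2.3, 0.7]
t 6.2 S 0.5367 -0.1277 z 0.112 tool y yaw-stand deg 16.08 Mz [-0.001  0.    -1.   ] F [-4.61  2.26  0.73] open 0.005621585435640725
ee_pos: [0.4987, -0.2409, 0.1121]
wrist_force: [-5.4, 0.9, -0.2]
t 6.6 S 0.5388 -0.1281 z 0.1121 tool y yaw-stand deg 16.59 Mz [-0.001 -0.    -1.   ] F [-5.36  0.9  -0.25] open 0.007921669897909503
```

```bash
for i in 1 2; do python3 -m pendant '[[0,0.001,0,0,0,0],[0,0,0,0,0,0],[0,0,0,0,0,0]]'|grep -E 'ee_pos|wrist'; done
python3 - <<'E'
from h import *
rep()
E
```

```text
ee_pos: [0.499, -0.241, 0.112]
wrist_force: [-8.2, -0.1, 1.1]
ee_pos: [0.499, -0.241, 0.112]
wrist_force: [-12.4, -1.3, 2.3]
t 7.2 S 0.5391 -0.128 z 0.112 tool y yaw-stand deg 16.6 Mz [-0.004  0.    -1.   ] F [-12.39  -1.28   2.28] open 0.008138800685891989
```

The tool stopped moving at the pose predicted for 0.30 rad (0.5391 against 0.5395), and the force is at 12 N, so the lever is at its stop. I'll hold briefly, then back out along the same arc and clear of the lever.

```bash
python3 -m pendant '[[0,0,0,0,0,0],[0,0,0,0,0,0],[0,0,0,0,0,0],[0,0,0,0,0,0],[0,0,0,0,0,0]]'|grep -E 'wrist'
python3 -m pendant '[[0,-0.003,0,0,0,0],[0,-0.0053,0,0,0,2.9],[0.0034,-0.0053,0,0,0,2.9],[0.0034,-0.0053,0,0,0,2.9],[0.0034,-0.0053,0,0,0,2.9],[0.0034,-0.0053,0,0,0,2.9],[0.0026,-0.0053,0,0,0,2.1],[0,-0.008,0,0,0,0],[0,-0.005,0,0,0,0],[0,0,0,0,0,0],[0,0,0,0,0,0],[0,0,0,0,0,0]]'|grep -E 'clock|ee_pos|wrist'
python3 - <<'E'
from h import *
rep(); c=read_camera("scene"); cv2.imwrite("pics/s5.png",cv2.resize(c["img"][130:230,260:390],None,fx=6,fy=6,interpolation=cv2.INTER_CUBIC)[:,:,::-1])
E
```

```text
wrist_force: [-11.5, -1.1, 1.7]
clock: 8.9
ee_pos: [0.4555, -0.2207, 0.1124]
wrist_force: [-0.1, -1.0, 0.8]
t 8.9 S 0.4923 -0.1176 z 0.1124 tool y yaw-stand deg 0.05 Mz [ 0.001 -0.001 -1.   ] F [-0.07 -1.02  0.81] open 0.006909343910492607
```

View pics/s5.png

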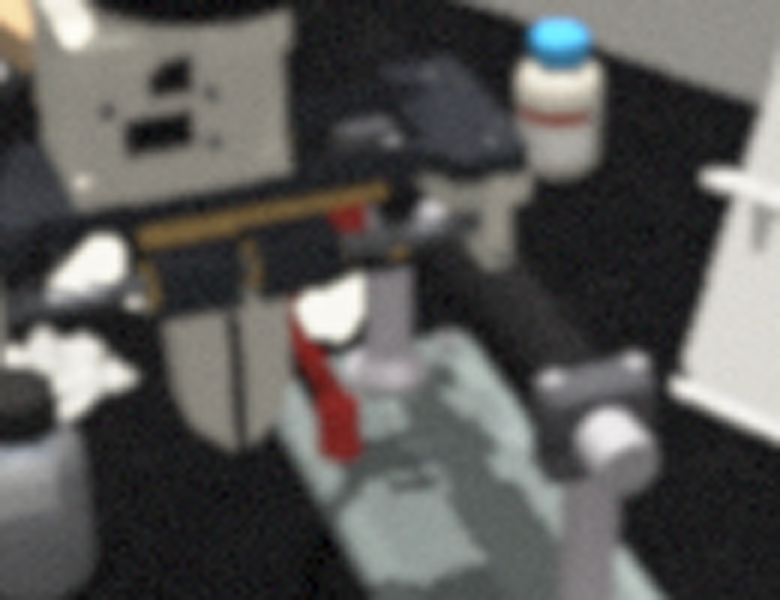

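The lever tip is back at about (317,206), the same pixel as at the start, with the fingers clear of it, so it is fully out. Second press.

```bash
python3 -m pendant '[[0.002,0.005,0,0,0,0],[0.003,0.005,0,0,0,0],[0,0.003,0,0,0,0],[-0.0034,0.0053,0,0,0,-2.9],[-0.0034,0.0053,0,0,0,-2.9],[-0.0034,0.0053,0,0,0,-2.9],[-0.0034,0.0053,0,0,0,-2.9],[-0.0034,0.0053,0,0,0,-2.9],[-0.0020,0.0030,0,0,0,-1.6],[-0.0006,0.001,0,0,0,-0.5],[0,0,0,0,0,0],[0,0,0,0,0,0]]'|grep -E 'ee_pos|wrist'
python3 - <<'E'
from h import *
rep()
E
for i in 1 2 3; do python3 -m pendant '[[0,0.001,0,0,0,0],[0,0,0,0,0,0],[0,0,0,0,0,0]]'|grep -E 'ee_pos|wrist'; done
python3 - <<'E'
from h import *
rep()
E
```

```text
ee_pos: [0.4967, -0.2402, 0.1118]
wrist_force: [-5.1, 1.7, -1.3]
t 10.15 S 0.5367 -0.1278 z 0.1118 tool y yaw-stand deg 16.61 Mz [-0.001  0.001 -1.   ] F [-5.14  1.66 -1.31] open 0.004944797247605865
ee_pos: [0.4977, -0.2405, 0.1119]
wrist_force: [-5.7, -0.4, -2.5]
ee_pos: [0.4986, -0.2408, 0.1119]
wrist_force: [-5.2, -0.1, -3.8]
ee_pos: [0.4989, -0.2409, 0.1119]
wrist_force: [-8.2, -1.3, -1.3]
t 11.05 S 0.5391 -0.128 z 0.1119 tool y yaw-stand deg 16.63 Mz [-0.003 -0.    -1.   ] F [-8.15 -1.31 -1.27] open 0.004000971774200814
```

```bash
python3 -m pendant '[[0,0.001,0,0,0,0],[0,0.0005,0,0,0,0],[0,0,0,0,0,0],[0,0,0,0,0,0],[0,0,0,0,0,0],[0,0,0,0,0,0],[0,0,0,0,0,0],[0,0,0,0,0,0]]'|grep -E 'ee_pos|wrist'
python3 - <<'E'
from h import *
rep(); c=read_camera("scene"); cv2.imwrite("pics/s6.png",cv2.resize(c["img"][100:300,180:440],None,fx=3,fy=3,interpolation=cv2.INTER_CUBIC)[:,:,::-1])
E
```

```text
ee_pos: [0.499, -0.2409, 0.1118]
wrist_force: [-14.0, -2.4, 1.2]
t 11.85 S 0.5391 -0.1279 z 0.1118 tool y yaw-stand deg 16.63 Mz [-0.006 -0.    -1.   ] F [-13.95  -2.43   1.2 ] open 0.01123933561806956
```

View pics/s6.png

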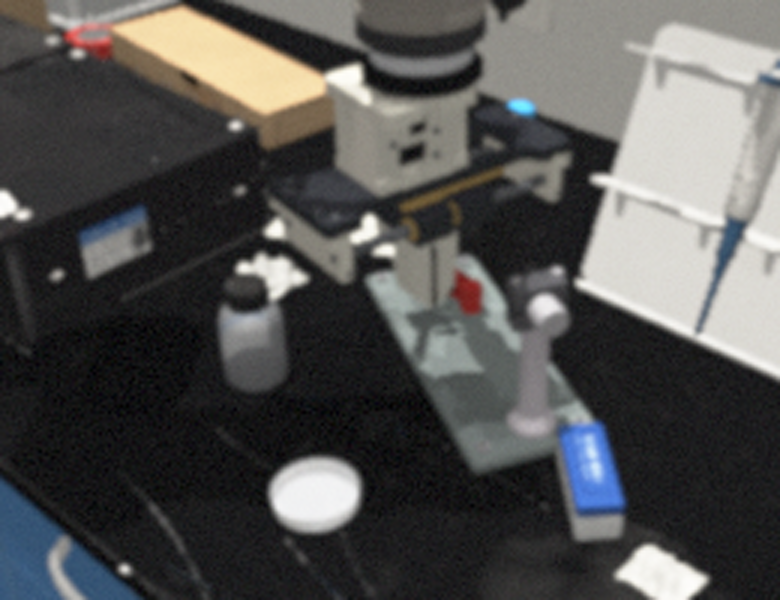

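The lever is pressed in (tip near (468,292)), held by the finger from outside at about 14 N along the face normal. The bottle, dish and slide box have not moved in the image.

```bash
python3 -c "
from rig import *
print(hand_in())"
```

```text
the job is handed in; nothing more can be done
None
```

The lever was pressed to its stop, let fully back out, then pressed to its stop again; I handed the job in while holding it there at about 14 N, with the bottle, dish and slide box unmoved in the last picture, and the hand-in call gave no verdict.

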